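Wind the dish under the lamp and hold the enabling paddle

ROBOT

A 7-joint arm with a two-finger parallel gripper is mounted at the origin on the work surface; the furniture and walls round the work are solid. World frame = base frame: x ahead of the robot, y to its left, z up, the work surface at z = 0. Lengths are in m, angles in rad, forces in N, time in s.
With the tool pointing down it reaches from about 0.4 to 0.9 m from the base axis. Payload 5.5 kg.
Tool frame: the origin (TCP) lies midway between the tips of the shut fingers; the grasp point (between the pads) lies 19 mm behind it (manip.grip_depth is the distance from the TCP to the grasp point, in m); z points along the fingers, x is the direction in which the jaws open and shut, and the axes are right-handed (so a half turn about z gives the same grasp; the last joint's range is limited). The gripper opens to 92 mm and grips with 3 to 60 N. Pads are 19 mm wide; open, the fingers measure 130 mm over their backs; the gripper's body (75 mm by 190 mm) begins 47 mm behind the grasp point.
Start: joints at [1.382, 0.501, -0.427, 1.55, 0.221, 1.138, -0.21], TCP at [0.284, -0.585, 0.227] pointing down, gripper open.
Joint ranges: [-2.88, 2.88], [-0.31, 2.03], [-1.54, 1.56], [0.2, 2.42], [-1.41, 4.55], [0.19, 2.02], [-2.57, 2.57]. Speed limits (rad/s): [2.57, 2.57, 3.14, 3.14, 3.14, 3.14, 3.14].

INTERFACE

Orientations are given as a unit quaternion [x, y, z, w].
In Python, from bench import manip, effector, viewer gives the robot as it stands. Calls block until the motion is done:
- manip.move_pose(position, orientation): joint-space move of the TCP to a pose.
- manip.servo_line(position, ori=None, vel=0.15): straight line of the TCP; ori=None keeps the orientation; vel is the mean speed in m/s.
- manip.movej(angles): joint-space move.
- effector.open_jaws() and effector.close(f_grip=None): open the fingers fully, or close them until they stop; f_grip is the grip in N (None keeps the last).
- manip.sleep(seconds).
- manip.solve_ik(position, orientation): joint angles nearest the present ones, or None.
- viewer.get_image(name): name is "scene" or "top" or "wrist"; returns the picture (384x512x3 uint8, red, green, blue); there is no depth.
- viewer.get_calibration(name): a dict with "vfov" (degrees; the focal length in pixels is half the picture's height over the tangent of half this angle, whatever the lens; pixels are square), "cx", "cy" (the principal point, pixels), "eye" and "attitude" of the camera in the world. Camera axes: x right, y down, z forward; pixel columns grow to the right and rows downward; lengths in m; the calibration is good to about 2 mm. The wrist camera is an equidistant fisheye: a pixel r from the principal point sees the ray r / f radians off the axis. A picture is of the moment at which its call begins: read the wrist's pose just before it. get_calibration takes no time and is no camera call; for the wrist camera it gives the pose at the moment of the call.
A pose or a line that the arm cannot do raises manip.PlanningError and nothing moves.
- manip.hand_in(): hands the job in, once; it reports no verdict.
Readings, each from a call of its own:
- manip.current_clock(): time.
- manip.current_q(): joint angles.
- manip.current_joint_velocities(): joint speeds.
- manip.current_tau(): joint torques, N m.
- manip.current_tool_pos(): TCP position.
- manip.current_tcp_rot(): TCP orientation.
- manip.current_force(): force on the tool from outside, world axes, zero at the start.
- manip.current_wrist_torque(): the same for the moment, N m.
- manip.current_finger_gap(): finger opening in m.
Only numpy, scipy, OpenCV 4.12 (cv2) and the standard library are available. Lean on these libraries where they do the work, as an engineer would, in place of code of your own. Each camera call takes 0.05 s, during which the arm holds its last target.

TASK

Wind the handwheel clockwise (seen from above) by its crank grip until the dish carriage comes up against its two end stops under the lamp head. Only then press the sprung steel paddle on the other box down to its middle position, level and with its end flush with the top of the gauge block just beyond it, and finish while still holding it there with the carriage left at the stops. Never push the paddle right to the bottom, and do not disturb the bottle, the magnifier or the beaker standing near.

Things in the scene. Friction and masses are not known exactly. Their poses are not given: they have to be found in the camera images.
- stage: exposure stage fixed to the table: aluminium base plate 210 x 200 mm, 12 mm thick, with two rails, a 66 x 70 mm carriage carrying a small glass dish, two end stops, a small lamp head (106 mm high, at x +15..+97 mm, y +25..+65 mm) and a horizontal handwheel. Origin on the table; the base plate reaches from x -110 to +100 mm and y -100 to +100 mm. +y is the way the carriage travels to its stops; the handwheel is on the -x side (nearest the robot)
- wheel_axis (a point): point on the handwheel's vertical axis at the height of the middle of the crank grip (76 mm above the table). The wheel is 94 mm across and its rim's top is 56 mm above the table; there is nothing higher than 60 mm on it but the crank grip
- crank_grip_mid (a point): middle of the black crank grip, an upright round handle 16 mm across and 36 mm tall (58 to 94 mm above the table) that stands on the handwheel 36 mm from its axis and revolves freely on its own pin, so it can be held firmly with an unturning hand while it is led round in a circle
- handwheel (a joint): turn of the handwheel, rad; grows clockwise seen from above; 8.0 when the carriage is at its stops (starts anywhere from 0.5 to 4). Turning it takes about 2 N at the crank grip; it stays where it is left, the end is a hard stop
- carriage (a joint): position of the carriage, m: 10 mm for each radian of the handwheel; 0.080 when it touches the end stops
- enable_box: enabling box fixed to the table: base plate 150 x 78 mm (x -85 to +65 mm), pivot block at +x, paddle reaching from the pivot toward -x, gauge block at x -72 to -60 mm. Origin on the table, +x from gauge block to pivot
- paddle (a joint): angle the paddle is pressed down, rad: 0 released (its end raised), 0.15 middle position (level), 0.30 bottom. The spring drives it back up when let go; at the pad it takes about 3 N to start, 6 N at the middle and 9 N at the bottom
- paddle_pad (a point): centre of the black rubber pad on top of the paddle, where it is pressed: 72 mm from the pivot axis, 24 mm short of the paddle's end. The pad is 44 mm long and the paddle 36 mm wide and 8 mm thick; moves with the paddle, about 75 mm above the table when released, 64 mm at the middle position and 53 mm at the bottom
- paddle_end (a point): top edge of the paddle's free end, moves with the paddle; 64 mm above the table at the middle position
- gauge_top (a point): centre of the top face of the fixed aluminium gauge block just beyond the paddle's end, 64 mm above the table; block 12 mm thick, 34 mm wide, 4 mm clear of the paddle's end
- bottle: small clear bottle with a black screw cap, 33 mm across, 62 mm tall, standing loose; origin at its base; leave alone
- magnifier: black cone-shaped eye loupe, 39 mm across, 28 mm tall, standing loose; origin at its base; leave alone
- beaker: small glass beaker, 46 mm across, 56 mm tall, standing loose; origin at its base; leave alone

How it is judged:
On the way, in this order (a step that is already met when the one before it is completed fails the run):
1. the carriage is wound up against its end stops (value of joint carriage above 0.0775 m), for 0.2 s.
2. the paddle is held in its middle position, the carriage still at the stops (value of joint paddle between 0.105 and 0.195 rad and value of joint carriage above 0.0775 m and contact force between any of the fingers, the arm and enable_box above 1.5 N), for 0.5 s.
At the end, for the whole second after the job is handed in: The carriage is within 2.5 mm of its end stops and the robot is still pressing the paddle (over 1.5 N), which stands still at 0.105 to 0.195 rad, that is its end within about 4 mm of flush with the gauge block (all of step 2 and velocity of joint paddle between -0.1 and 0.1 rad/s); the arm keeps its last pose, push and grip.
It fails at once if the paddle is pushed nearly to the bottom (beyond 0.265 rad of 0.30) (value of joint paddle above 0.265 rad).
It fails at once if the paddle is pressed before the carriage is near its stops (value of joint paddle above 0.08 rad and value of joint carriage below 0.075 m).
It fails at once if the bottle is shifted by over 20 mm or tipped (distance of bottle from where it was at the start of the episode above 0.02 m or angle between bottle's own z axis and vertical above 0.35 rad).
It fails at once if the magnifier is shifted by over 20 mm or tipped (distance of magnifier from where it was at the start of the episode above 0.02 m or angle between magnifier's own z axis and vertical above 0.35 rad).
It fails at once if the beaker is shifted by over 20 mm or tipped (distance of beaker from where it was at the start of the episode above 0.02 m or angle between beaker's own z axis and vertical above 0.35 rad).
It also fails if it takes over 61 s, if anything falls off the work surface, if the arm or the gripper's body presses on something with over 40 N, if the wrist force passes 120 N, or if a joint passes its speed limit or range.

## Working session

There is one attempt and no reset: what is moved stays moved. The work goes in short steps, each a Python script; the robot and the scene stay as the last script left them, time stands still between calls to the robot, and variables do not carry over. Pictures are saved under pics/ and viewed, and the job is handed in when it is done.

```bash
mkdir -p pics; ls
python3 - <<'E'
from bench import manip, effector, viewer
import cv2
for n in ["scene","top","wrist"]:
    c=viewer.get_calibration(n); print(n,c)
    cv2.imwrite(f"pics/{n}0.png",viewer.get_image(n)[:,:,::-1])
print(manip.current_clock(),manip.current_tool_pos(),manip.current_tcp_rot(),manip.current_finger_gap(),manip.grip_depth)
E
```

```text
pics
scene {'vfov': 45.179084809041626, 'cx': 248.68168732813575, 'cy': 196.31190962593743, 'eye': array([-0.02786682,  0.83552027,  0.71549444]), 'attitude': array([-0.23660914,  0.8470645 , -0.46017291,  0.12140323])}
top {'vfov': 56.30960955833083, 'cx': 262.74706724190946, 'cy': 191.95981897183822, 'eye': array([ 0.43015564, -0.01717862,  1.21757065]), 'attitude': array([ 0.71529027, -0.69853555,  0.01942488, -0.00553036])}
wrist {'vfov': 65.70646984690485, 'cx': 251.88897579017905, 'cy': 194.62030387308195, 'eye': array([ 0.34525544, -0.55328397,  0.38425093]), 'attitude': array([ 0.84040546, -0.5260409 , -0.07015097,  0.10990208])}
0.15 [ 0.28349575 -0.58430376  0.22590138] [ 8.47526091e-01 -5.30753169e-01 -6.38496420e-04 -4.37953531e-04] 0.09177231415525179 0.0188
```

View pics/top0.png

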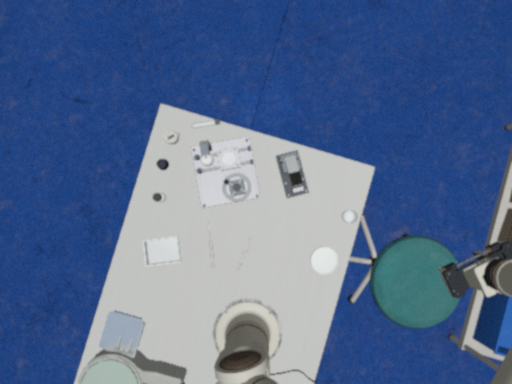

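View pics/scene0.png

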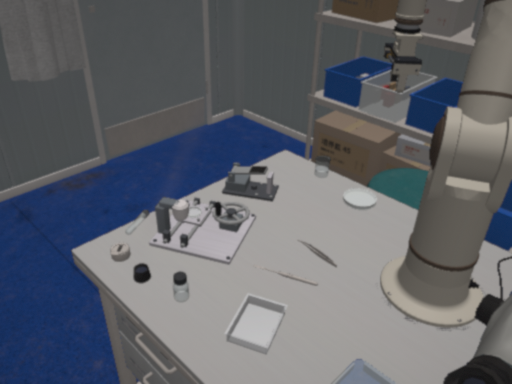

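```bash
cat > h.py <<'E'
import numpy as np, cv2
from scipy.spatial.transform import Rotation as R
from bench import manip, effector, viewer
def proj(c,P,fish=False):
    P=np.atleast_2d(P); f=192/np.tan(np.radians(c['vfov']/2))
    p=R.from_quat(c['attitude']).inv().apply(P-c['eye'])
    if fish:
        r=np.hypot(p[:,0],p[:,1]); th=np.arctan2(r,p[:,2]); s=f*th/np.maximum(r,1e-9)
        return np.c_[c['cx']+s*p[:,0],c['cy']+s*p[:,1]]
    return np.c_[c['cx']+f*p[:,0]/p[:,2],c['cy']+f*p[:,1]/p[:,2]]
def back(c,uv,z,fish=False):
    f=192/np.tan(np.radians(c['vfov']/2)); d=(np.array(uv,float)-[c['cx'],c['cy']])/f
    if fish:
        t=np.hypot(*d); v=np.r_[d/max(t,1e-9)*np.sin(t),np.cos(t)]
    else: v=np.r_[d,1]
    v=R.from_quat(c['attitude']).apply(v)
    return c['eye']+v*(z-c['eye'][2])/v[2]
E
python3 - <<'E'
from h import *
c=viewer.get_calibration('top')
for n,uv,z in [('wheel',(237,186),.056),('grip',(227,181),.09),('plate TL',(193,146),.012),('plate TR',(250,138),.012),('BL',(203,206),.012),('BR',(259,196),.012),('boxTL',(277,154),.01),('TR',(298,150),.01),('BL',(287,197),.01),('BR',(308,191),.01)]:
    print(n,back(c,uv,z).round(3))
im=cv2.imread('pics/top0.png'); cv2.imwrite('pics/topc.png',cv2.resize(im[110:220,140:330],None,fx=4,fy=4,interpolation=cv2.INTER_CUBIC))
im=cv2.imread('pics/scene0.png'); cv2.imwrite('pics/scenec.png',cv2.resize(im[150:300,100:300],None,fx=4,fy=4,interpolation=cv2.INTER_CUBIC))
E
```

```text
wheel [0.489 0.044 0.056]
grip [0.502 0.074 0.09 ]
plate TL [0.622 0.198 0.012]
plate TR [0.654 0.007 0.012]
BL [0.421 0.159 0.012]
BR [ 0.459 -0.028  0.012]
boxTL [ 0.603 -0.086  0.01 ]
TR [ 0.618 -0.157  0.01 ]
BL [ 0.458 -0.123  0.01 ]
BR [ 0.48  -0.193  0.01 ]
```

View pics/wrist0.png

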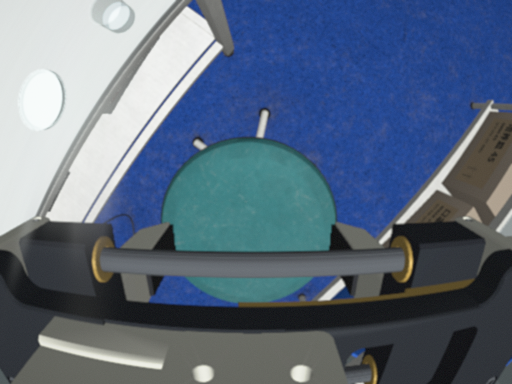

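View pics/topc.png

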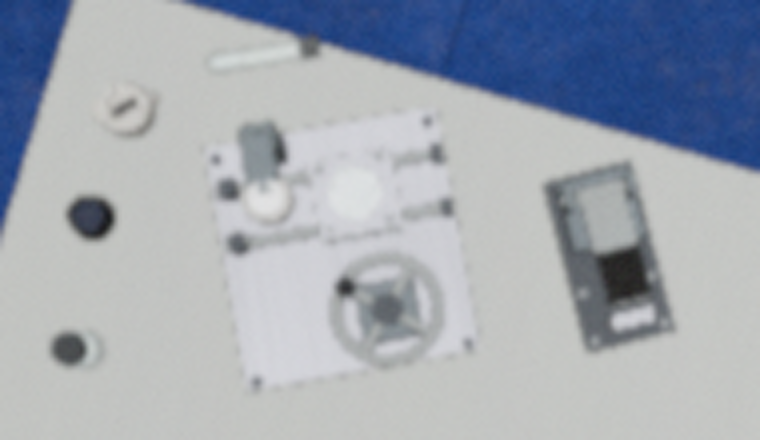

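View pics/scenec.png

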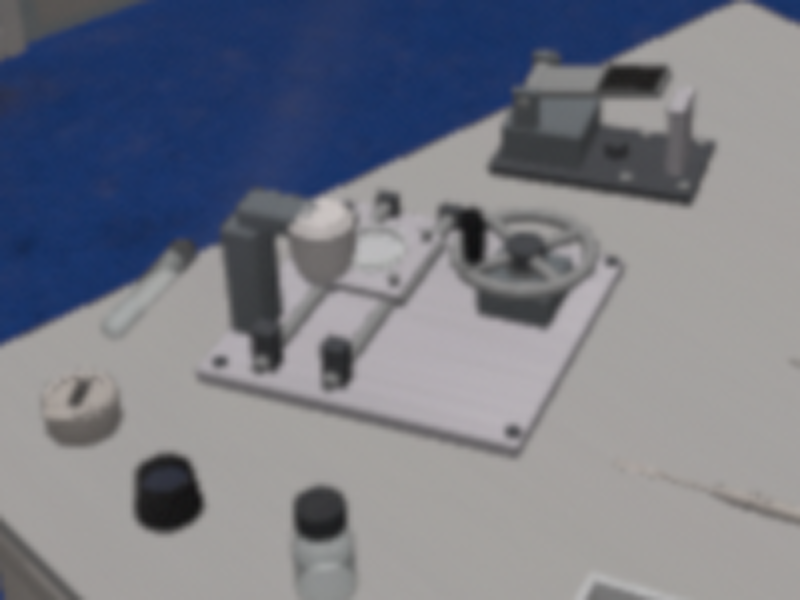

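Run:
```python
from h import *
from scipy.optimize import least_squares
c=viewer.get_calibration('top')
px=lambda a:np.array(a)/4+[140,110]-0.375*0
Ls=np.array([[100,100,12],[100,-100,12],[-110,-100,12],[-110,100,12]])/1000
Us=px([(207,148),(440,110),(478,350),(246,392)])
Lb=np.array([[65,39,8],[65,-39,8],[-85,-39,8],[-85,39,8]])/1000
Ub=px([(546,185),(630,163),(674,330),(591,351)])
T=lambda q,L:np.c_[L[:,:2]@np.array([[np.cos(q[2]),np.sin(q[2])],[-np.sin(q[2]),np.cos(q[2])]])+q[:2],L[:,2]]
for n,L,U,x0 in [('stage',Ls,Us,[.54,.08,.18]),('box',Lb,Ub,[.54,-.14,.2])]:
    s=least_squares(lambda q:(proj(c,T(q,L))-U).ravel(),x0); print(n,s.x.round(4),s.fun.round(2))
    if n=='stage': st=s.x
w=back(c,px((387,309)),.054); g=back(c,px((345,287)),.094); print(w,g,np.hypot(*(w-g)[:2]))
cs=np.array([[np.cos(st[2]),np.sin(st[2])],[-np.sin(st[2]),np.cos(st[2])]])
for n,u,z in [('w',(387,309),.054),('g',(345,287),.094),('carr',(355,192),.03)]: print(n,cs@(back(c,px(u),z)[:2]-st[:2]))
for n,u,z in [('bottle',(68,349),.062),('loupe',(91,217),.028),]: print(n,back(c,px(u),z))
print('beaker',back(c,(349,216),.03))
```

```text
stage [0.5407 0.0865 0.1899] [-0.47 -0.44 -0.05 -0.52  0.73  0.78 -0.21  0.17]
box [ 0.5451 -0.1372  0.2807] [-0.72 -0.44  0.47 -0.7   0.88  0.26 -0.62  0.87]
[0.48476395 0.04508349 0.054     ] [0.49932228 0.07621525 0.094     ] 0.034367593661544
w [-0.06276408 -0.03015451]
g [-0.04259179 -0.00232988]
carr [ 0.03879503 -0.01881974]
bottle [0.4461313  0.29887345 0.062     ]
loupe [0.55620062 0.29293074 0.028     ]
beaker [ 0.39938893 -0.32832956  0.03      ]
```

```bash
cat >> h.py <<'E'
def down(yaw):  # tool x axis at world yaw, z down
    x=np.array([np.cos(yaw),np.sin(yaw),0]); z=np.array([0,0,-1.]); return R.from_matrix(np.c_[x,np.cross(z,x),z]).as_quat()
def shot(n,name):
    c=viewer.get_calibration(n); im=viewer.get_image(n)[:,:,::-1]; cv2.imwrite(f'pics/{name}.png',im); np.savez(f'pics/{name}.npz',**c); return c,im
E
python3 - <<'E'
from h import *
r=R.from_quat(manip.current_tcp_rot()).as_matrix(); print(r.round(2))
q0=manip.current_q()
for yaw in (.19+np.pi/2,.19-np.pi/2):
    print(yaw,manip.solve_ik([.43,.07,.22],down(yaw)),manip.solve_ik([.485,.045,.066],down(yaw)))
E
```

```text
[[ 0.44 -0.9  -0.  ]
 [-0.9  -0.44  0.  ]
 [-0.   -0.   -1.  ]]
1.7607963267948965 [ 0.9653379   0.36795423 -1.38420447  2.05027877  0.41739982  1.05911207
  1.14115552] [ 0.51204767  0.55997277 -0.80807439  2.063127    0.59028063  0.76138656
  1.0959319 ]
-1.3807963267948966 [ 0.84592397  0.25309385 -1.19101423  2.05194158  0.27787498  1.01179482
 -1.86475208] [ 0.45233356  0.53085425 -0.7292946   2.06481006  0.52660561  0.73583648
 -1.9919543 ]
```

Run:
```python
from h import *
manip.move_pose([.55,-.01,.28],down(1.76)); shot('wrist','w1')
print(manip.current_clock(),manip.current_tool_pos(),viewer.get_calibration('wrist')['eye'])
manip.move_pose([.57,.03,.2],down(1.76)); shot('wrist','w2')
print(manip.current_clock(),manip.current_q())
```

```text
2.4667 [ 0.55007165 -0.0111767   0.27969556] [ 0.480732   -0.02327758  0.43820192]
2.975 [ 0.77577034  0.69853557 -1.25385282  1.76362737  0.70899027  1.21953285
  1.08294089]
```

View pics/w1.png

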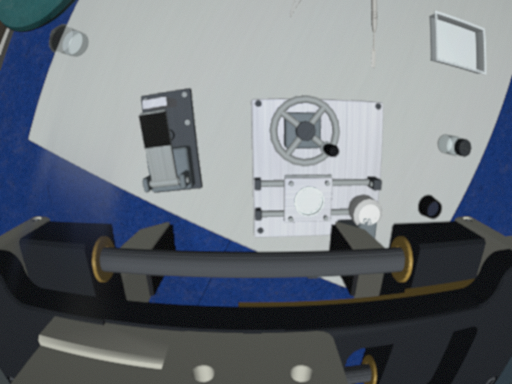

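View pics/w2.png

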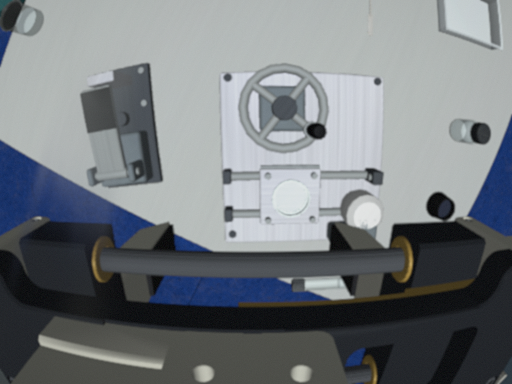

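Run:
```python
from h import *
im=cv2.imread('pics/w2.png'); cv2.imwrite('pics/w2a.png',cv2.resize(im[50:200,210:400],None,fx=4,fy=4,interpolation=cv2.INTER_CUBIC))
im=cv2.imread('pics/w1.png'); cv2.imwrite('pics/w1b.png',cv2.resize(im[80:200,130:250],None,fx=5,fy=5,interpolation=cv2.INTER_CUBIC))
```

```text
(no output)
```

View pics/w2a.png

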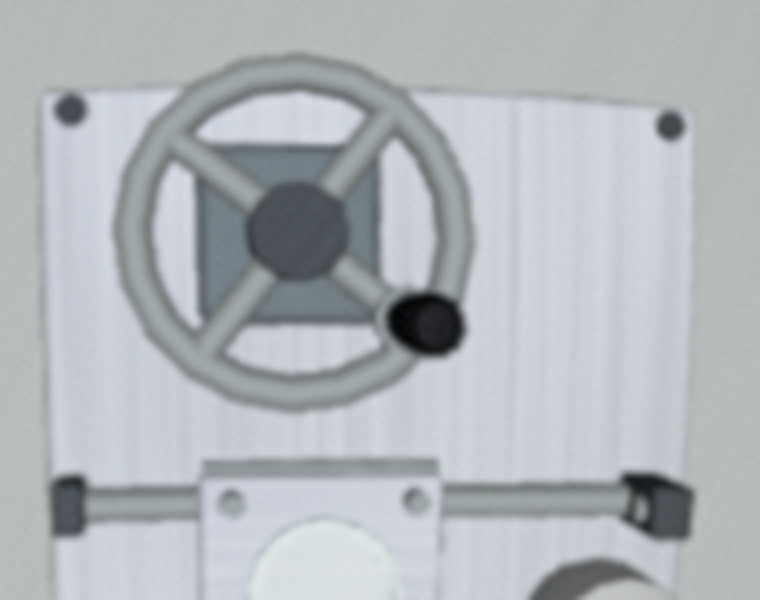

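View pics/w1b.png

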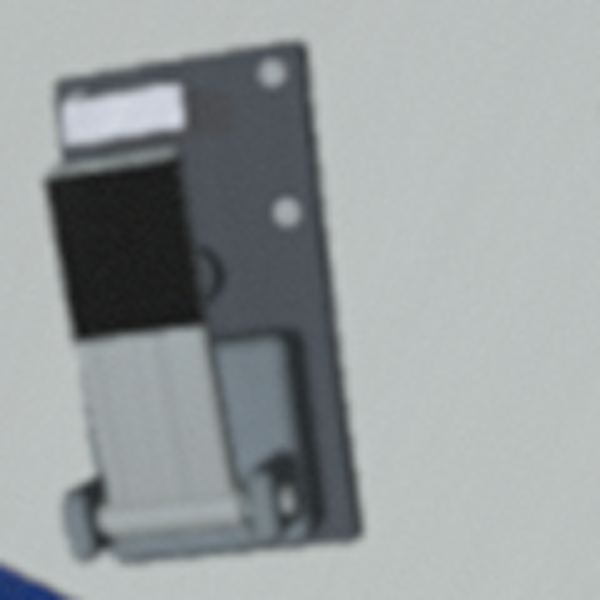

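Run:
```python
from h import *
c2=dict(np.load('pics/w2.npz')); c1=dict(np.load('pics/w1.npz'))
p2=lambda u:np.array(u)/4+[210,50]
p1=lambda u:np.array(u)/5+[130,80]
b=lambda c,u,z:back(c,u,z,True)
w=b(c2,p2((293.5,232.5)),.052);hub=b(c2,p2((298,231)),.058);g=b(c2,p2((436,322)),.094)
print(w,hub,g,np.hypot(*(w-g)[:2]),np.hypot(*(hub-g)[:2]))
pad=[b(c1,p1(u),z) for u,z in [((45,180),.078),((182,160),.078),((203,328),.072),((78,340),.072)]]
print(np.round(pad,4),np.mean(pad,0))
gt=[b(c1,p1(u),.064) for u in [(62,108),(183,86),(186,128),(65,144)]];print(np.round(gt,4),np.mean(gt,0))
e=np.array([np.cos(.2807),np.sin(.2807)]); print('gauge->pad',(np.mean(pad,0)-np.mean(gt,0))[:2])
```

```text
[0.48544977 0.04782177 0.052     ] [0.48513415 0.0482668  0.058     ] [0.50024728 0.07934204 0.094     ] 0.03482087989465038 0.03455541608655587
[[ 0.5018 -0.1634  0.078 ]
 [ 0.4921 -0.1279  0.078 ]
 [ 0.5336 -0.1176  0.072 ]
 [ 0.5419 -0.1508  0.072 ]] [ 0.51733713 -0.13989765  0.075     ]
[[ 0.4833 -0.1671  0.064 ]
 [ 0.4736 -0.1349  0.064 ]
 [ 0.4843 -0.1322  0.064 ]
 [ 0.4925 -0.1647  0.064 ]] [ 0.48342542 -0.14972409  0.064     ]
gauge->pad [0.03391171 0.00982644]
```

Run:
```python
from h import *
W=np.array([.485,.047]);G=np.array([.500,.0785])
for yaw in (2.3,2.3-np.pi):
    for a in np.arange(0,2*np.pi,np.pi/3):
        q=manip.solve_ik([*(W+.036*np.array([np.cos(a),np.sin(a)])),.066],down(yaw)); print(yaw,None if q is None else q.round(2))
yaw=2.3
manip.move_pose([*G,.15],down(yaw))
manip.servo_line([*G,.068],vel=.1)
shot('wrist','w3'); shot('scene','s3')
print(manip.current_clock(),manip.current_tool_pos(),manip.current_force())
```

```text
2.3 [ 0.74  0.86 -1.2   1.97  0.96  1.04  1.37]
2.3 [ 0.69  0.84 -1.21  2.    0.96  1.02  1.3 ]
2.3 [ 0.72  0.8  -1.23  2.09  0.95  0.98  1.27]
2.3 [ 0.81  0.78 -1.24  2.14  0.94  0.96  1.31]
2.3 [ 0.86  0.8  -1.24  2.1   0.95  0.98  1.39]
2.3 [ 0.82  0.84 -1.22  2.02  0.96  1.02  1.41]
-0.8415926535897933 [ 0.32  0.54 -0.57  1.98  0.42  0.74 -1.35]
-0.8415926535897933 [ 0.26  0.52 -0.58  2.02  0.42  0.72 -1.42]
-0.8415926535897933 [ 0.28  0.47 -0.6   2.1   0.42  0.69 -1.44]
-0.8415926535897933 [ 0.36  0.44 -0.61  2.15  0.41  0.66 -1.38]
-0.8415926535897933 [ 0.42  0.46 -0.6   2.11  0.42  0.68 -1.31]
-0.8415926535897933 [ 0.39  0.51 -0.58  2.03  0.42  0.72 -1.3 ]
4.525 [0.50053221 0.07869294 0.0686545 ] [-0.35909579 -0.60445141  0.51774393]
```

View pics/w3.png

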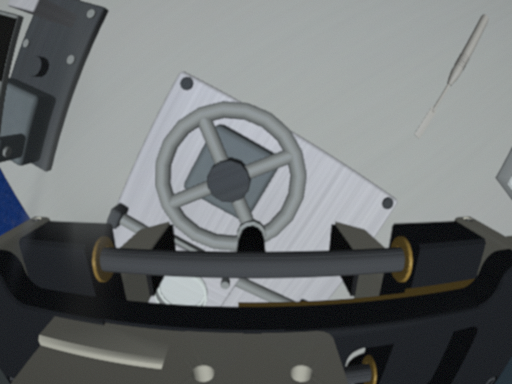

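View pics/s3.png

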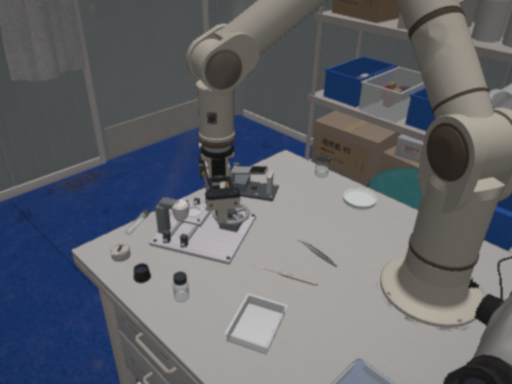

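Run:
```python
from h import *
effector.close(f_grip=20)
print(manip.current_clock(),manip.current_finger_gap(),manip.current_tool_pos(),manip.current_force())
W=np.array([.485,.0475]);p=manip.current_tool_pos();d=p[:2]-W;a0=np.arctan2(d[1],d[0]);print(np.hypot(*d),a0)
r=.036
for k in range(1,5):
    a=a0-k*.3
    manip.servo_line([W[0]+r*np.cos(a),W[1]+r*np.sin(a),.068],vel=.06)
    p=manip.current_tool_pos();f=manip.current_force();er=np.array([np.cos(a),np.sin(a)]);et=np.array([np.sin(a),-np.cos(a)])
    print(round(a,2),p.round(4),'rad',(f[:2]@er).round(2),'tan',(f[:2]@et).round(2),'z',f[2].round(2),manip.current_clock())
shot('wrist','w4')
```

```text
5.7 0.014942655620709481 [0.50001095 0.07842502 0.06799651] [ 0.36902284  0.17154066 -0.47599533]
0.03437565815619309 1.1188981807314242
0.82 [0.5099 0.0716 0.0679] rad -5.1 tan 1.29 z 4.27 6.025
0.52 [0.5161 0.0634 0.0679] rad -5.76 tan 1.36 z 6.17 6.3583
0.22 [0.5198 0.0536 0.0679] rad -5.85 tan 1.2 z 6.89 6.6917
-0.08 [0.5205 0.043  0.0679] rad -5.09 tan 1.24 z 5.59 7.025
```

View pics/w4.png

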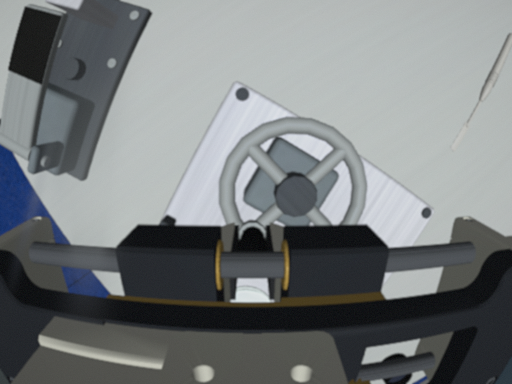

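Run:
```python
from h import *
W=np.array([.485,.0475]);p=manip.current_tool_pos();d=p[:2]-W;a0=np.arctan2(d[1],d[0])
r=.0355
for k in range(1,30):
    a=a0-k*.25
    manip.servo_line([W[0]+r*np.cos(a),W[1]+r*np.sin(a),.068],vel=.06)
    p=manip.current_tool_pos();f=manip.current_force();er=np.array([np.cos(a),np.sin(a)]);et=np.array([np.sin(a),-np.cos(a)])
    d=p[:2]-W
    print(round(a,2),round(np.arctan2(d[1],d[0]),2),p.round(4),'rad',(f[:2]@er).round(2),'tan',(f[:2]@et).round(2),'z',f[2].round(2),manip.current_clock())
    if abs(f[:2]@et)>8 or np.linalg.norm(f)>22: break
```

```text
-0.37 -0.42 [0.5181 0.0329 0.0679] rad -3.1 tan 1.24 z 2.71 7.4
-0.62 -0.65 [0.514  0.0254 0.068 ] rad 0.35 tan 1.23 z 0.34 7.7
-0.87 -0.89 [0.5081 0.0189 0.068 ] rad 3.48 tan 1.26 z -0.9 8.0
-1.12 -1.14 [0.5006 0.0139 0.068 ] rad 5.66 tan 1.17 z 0.89 8.3
-1.37 -1.39 [0.4917 0.0108 0.068 ] rad 6.55 tan 0.33 z 2.36 8.6
-1.62 -1.64 [0.4823 0.0101 0.0679] rad 6.95 tan 1.87 z 3.94 8.9
-1.87 -1.9 [0.473  0.012  0.0679] rad 6.47 tan 1.27 z 5.63 9.2
-2.12 -2.15 [0.4644 0.0162 0.0679] rad 6.01 tan 0.64 z 6.17 9.5
-2.37 -2.41 [0.4572 0.0226 0.0679] rad 5.35 tan 1.37 z 6.49 9.8
-2.62 -2.66 [0.4522 0.0304 0.0679] rad 5.97 tan 1.74 z 6.74 10.1
-2.87 -2.91 [0.4493 0.039  0.0679] rad 5.78 tan 2.11 z 5.26 10.4
-3.12 3.13 [0.4487 0.048  0.0679] rad 5.15 tan 1.78 z 3.41 10.7
-3.37 2.88 [0.4502 0.0567 0.0679] rad 5.09 tan 2.67 z 2.38 11.0
-3.62 2.64 [0.4538 0.0646 0.068 ] rad 3.71 tan 1.05 z 0.24 11.3
-3.87 2.39 [0.4592 0.0715 0.068 ] rad 2.83 tan 1.82 z -1.71 11.6
-4.12 2.14 [0.4662 0.0769 0.068 ] rad 1.2 tan 1.98 z -1.54 11.9
-4.37 1.89 [0.4742 0.0805 0.068 ] rad -1.74 tan 1.4 z -2.39 12.2
-4.62 1.65 [0.4823 0.082  0.068 ] rad -4.02 tan -0.56 z 1.65 12.5
-4.87 1.58 [0.4848 0.0839 0.0674] rad -3.45 tan -15.11 z 11.68 12.8
```

Run:
```python
from h import *
manip.sleep(.3)
W=np.array([.485,.0475]);a=1.6
manip.servo_line([W[0]+.036*np.cos(a),W[1]+.036*np.sin(a),.068],vel=.03)
print(manip.current_tool_pos(),manip.current_force())
effector.open_jaws(); print(manip.current_tool_pos(),manip.current_force())
p=manip.current_tool_pos(); manip.servo_line([p[0],p[1],.15])
manip.move_pose([.57,.03,.2],down(1.76)); shot('wrist','w5'); print(manip.current_clock())
im=cv2.imread('pics/w5.png'); cv2.imwrite('pics/w5a.png',cv2.resize(im[50:250,210:400],None,fx=3,fy=3,interpolation=cv2.INTER_CUBIC))
```

```text
[0.48356925 0.08375725 0.06772255] [-1.41777837  0.13383146 -3.42377113]
[0.483924   0.08347095 0.06799058] [-0.28334565  0.45882481 -0.11764001]
16.025
```

View pics/w5a.png

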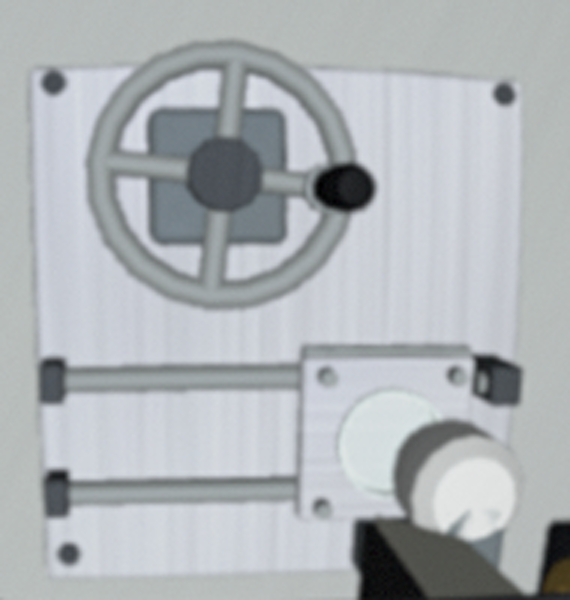

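Run:
```python
from h import *
effector.close(f_grip=20)
P=[.516,-.1415]
manip.move_pose([*P,.13],down(.2807+np.pi/2))
f0=manip.current_force(); print(f0,manip.current_finger_gap())
manip.servo_line([*P,.085],vel=.08)
for z in (.080,.076,.073,.070,.068,.066,.065,.064):
    manip.servo_line([*P,z],vel=.03)
    f=manip.current_force(); p=manip.current_tool_pos(); print(z,p.round(4),f.round(2),manip.current_clock())
    if f[2]-f0[2]>7.5: break
shot('wrist','w6');shot('scene','s6')
im=cv2.imread('pics/s6.png'); cv2.imwrite('pics/s6a.png',cv2.resize(im[140:220,190:310],None,fx=6,fy=6,interpolation=cv2.INTER_CUBIC))
```

```text
[-0.22703467  0.78052065 -0.54349551] 0.0004845895239479621
0.08 [ 0.5159 -0.1416  0.08  ] [ 0.18 -0.35  0.33] 19.2833
0.076 [ 0.5164 -0.1416  0.0762] [0.71 0.1  2.07] 19.5667
0.073 [ 0.5162 -0.1416  0.073 ] [ 0.56 -0.9   2.58] 19.8167
0.07 [ 0.516  -0.1416  0.0699] [ 0.28 -0.94  4.4 ] 20.0667
0.068 [ 0.5159 -0.1417  0.0679] [-0.43 -1.66  3.64] 20.3167
0.066 [ 0.5158 -0.1418  0.066 ] [-1.05 -1.93  5.73] 20.5667
0.065 [ 0.5158 -0.1418  0.065 ] [-1.19 -2.28  5.89] 20.8167
0.064 [ 0.5157 -0.1418  0.0641] [-2.13 -3.28  5.72] 21.0667
```

View pics/s6a.png

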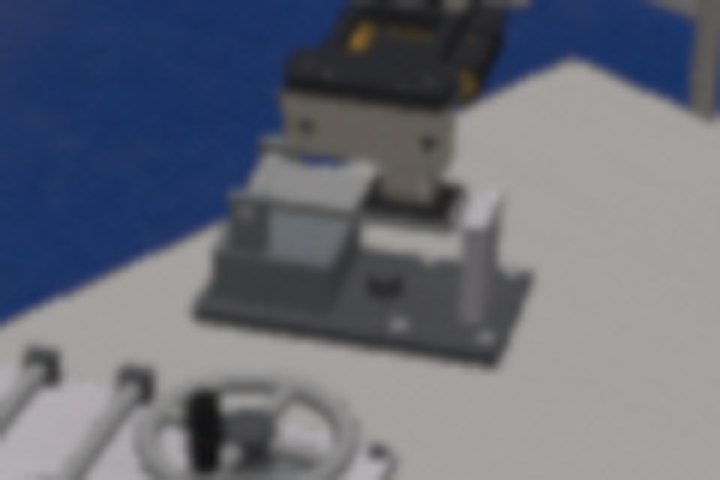

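View pics/w6.png

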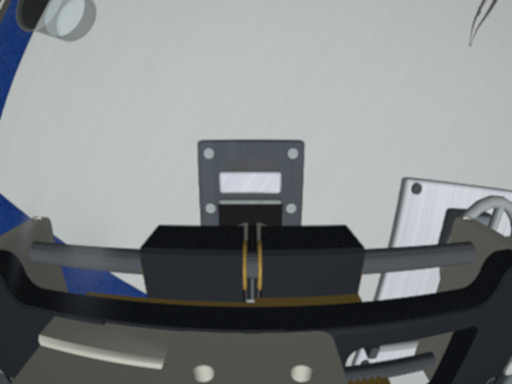

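Run:
```python
from h import *
for _ in range(3):
    manip.sleep(.4); print(manip.current_tool_pos().round(4),manip.current_force().round(2),manip.current_clock())
shot('top','t7'); shot('scene','s7')
im=cv2.imread('pics/s7.png'); cv2.imwrite('pics/s7a.png',cv2.resize(im[180:320,100:300],None,fx=4,fy=4,interpolation=cv2.INTER_CUBIC))
```

```text
[ 0.5156 -0.1418  0.0641] [-0.85 -1.77  6.53] 21.5667
[ 0.5157 -0.1418  0.0641] [-2.01 -2.31  6.17] 21.9667
[ 0.5157 -0.1418  0.0641] [-2.7  -1.86  5.82] 22.3667
```

View pics/s7a.png

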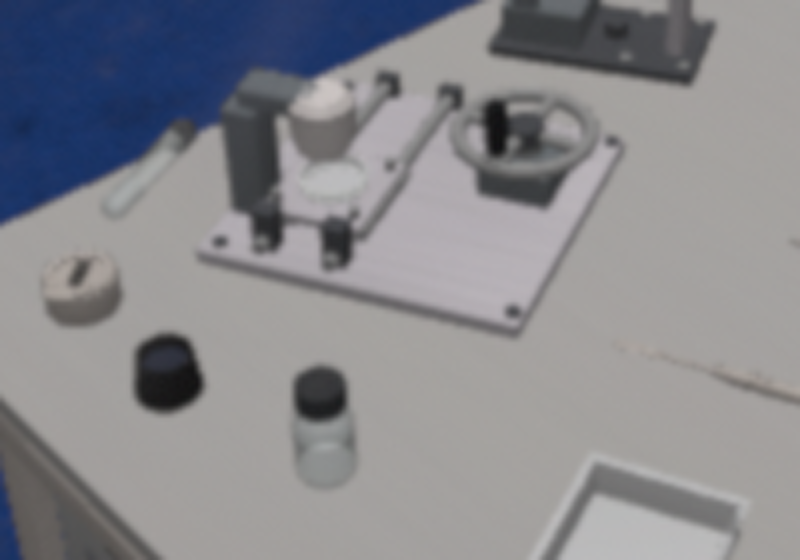

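The carriage is at its stops at about (300,215) in the crop, under the lamp. The bottle and magnifier haven't moved, and the paddle is held level at about 6 N.

```bash
python3 -c "
from bench import manip
manip.hand_in(); print(manip.current_clock())"
```

```text
the job is handed in; nothing more can be done
the job is handed in; nothing more can be done
```

The carriage is wound up against its stops, the paddle is held at its middle position, and the job is handed in. The last clock reading before handing in was about 22.4 s, of the 61 s allowed.

- **Winding:** I gripped the crank and led it about 5.8 rad clockwise until it hit the hard stop, where the resistance jumped to about 15 N. I then let go, and the pictures show the carriage touching its end stops under the lamp.
- **Paddle:** With the fingers shut, I pressed the pad down to 64 mm. It holds there steadily with an upward force of about 6 N, which matches the middle position. In the scene picture the paddle looks level and its end looks flush with the gauge block.
- **Nearby objects:** The bottle and magnifier look unmoved and upright in the last scene picture. The beaker was upright when last seen, and the arm never worked near it, but I did not measure its position again.

**Disagreements:** The top and wrist cameras placed the wheel and the pad 3–6 mm apart. I used positions between the two, which caused about 5–7 N of sideways force while winding. While pressing there is also 2–3 N of sideways force on the pad, but the tool position does not drift.

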